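# Push a returns rack through the gated chute

### The job

At the library returns chute, press the long green bar fully down with one fingertip to sink the orange gate and keep it down, and meanwhile, with the other finger behind it, push the blue rack of audiobook players along the chute, over the sunken gate, until it is home against the rubber end stop. Do not let the gate touch the rack; only push the rack, never lift it. Then let the gate spring shut behind the rack, move away, and leave the loose player, bookend and cup undisturbed.

Things in the scene. Friction and masses are not known exactly. Their poses are not given: they have to be found in the camera images.
- chute: Fixed chute. Origin: table level, chute centre line, gate plane. x = push direction, y = towards the green bar, z up. Deck (rack slides on it): 70 mm above the table, x -215 to +133 mm, 12 mm slot at x = 0 for the gate. Side walls 20 mm above the deck, 6 mm thick, inner faces y -48 and +48 mm (+50 past the gate). Hinge rod 12 mm thick along x at y +140, 87 mm above the table.
- end_stop (a point): Middle of the foot of the rubber end stop's face, on the deck at chute x +125 mm, y 0; the stop is 35 mm high and the rack's front plate ends against it. The wooden ledge beside it (chute x +60 to +133, y +56 to +158 mm) is level with the deck.
- gate (a joint): Gate frame's angle about the hinge rod, rad. 0 = shut: orange bar across the chute, 8 mm thick along x, top 26 mm above the deck. 0.4 = fully open at a stop, bar sunk below the deck; clear from 0.30. A spring shuts it: pressing the green bar down takes about 2 N at first, 5 N at the stop, anywhere along its length. The rack pushed against the gate does not open it.
- press_bar (a point): Middle of the green press bar's top, level with the gate: chute x 0, y +80 mm, 113 mm above the table when shut; y +75, 87 mm above the table (17 above the deck) when fully open. The bar is 26 mm wide, 6 thick, runs along x from -200 to +45 mm. An open gripper straddling the wall can have one fingertip on the bar and the other behind the rack, at the same height.
- rack: Blue rack with five upright pocket players, one rigid loose piece of 0.3 to 0.55 kg: 100 mm long (x, along the chute), 90 wide, 54 high; flat blue end plates 46 mm high. Origin at the centre of its underside; it slides on the deck on two runners, and starts with its front 20 to 60 mm short of the gate. Home, its origin is at chute x +75 mm.
- loose_player: White pocket player lying on the wooden ledge, 85 x 55 x 14 mm, loose; leave alone. Origin at the centre of its underside.
- bookend: Grey steel L-shaped bookend, 100 x 120 mm foot, 130 mm high, loose; leave alone. Origin at the centre of its underside.
- pen_cup: Blue cup, 76 mm across, 95 mm high, loose; leave alone. Origin at the centre of its underside.

How it is judged:
By the outcome, as a careful person would: the job done as asked, in the order asked, and still so for the second after the job is handed in, with the robot touching nothing.
It also fails if it takes over 48 s, if anything falls off the work surface, if the arm or the gripper's body presses on something with over 40 N, if the wrist force passes 120 N, or if a joint passes its speed limit or range.

### The arm

A 6-joint arm with a two-finger parallel gripper is mounted at the origin on the work surface. World frame = base frame: x ahead of the robot, y to its left, z up, the work surface at z = 0. Lengths are in mm, angles in degrees, forces in N, time in s.
With the tool pointing down it reaches from about 350 to 850 mm from the base axis. Payload 8.1 kg.
Tool frame: the origin (TCP) lies at the very end of the fingers, on their centre line; the grasp point (between the pads) lies 19 mm behind it; z points along the fingers, y is the line along which they close (so a half turn about z gives the same grasp; the last joint's range is limited). The gripper opens to 85 mm and grips with 20 to 120 N. Pads are 22 mm wide; open, the fingers measure 114 mm over their backs; the gripper's body (76 mm by 85 mm) begins 54 mm behind the grasp point. The pads swing forward as they close: fully open they stand 13 mm farther back than shut.
Start: joints at [71.826, 7.471, 85.268, -0, 87.261, -4.893], TCP at [137.815, 583.963, 231.292] pointing down, gripper open.
Joint ranges: [-169.43, 169.43], [-51.17, 129.36], [1.28, 143.12], [-76.62, 256.62], [0, 156.53], [-152.29, 152.29]. Speed limits (degrees/s): [136.94, 136.94, 159.86, 180, 180, 180].

### API

Orientations are given as [roll, pitch, yaw] about the fixed x, y, z axes, in that order (R = Rz(yaw) Ry(pitch) Rx(roll)).
In Python, from bench import sense, eyes, job, models gives the robot as it stands. The module is installed in compiled form; this text tells all that it offers.
- The arm moves only by the tool apply_moves, never from a script. Its argument "rows" is a list of rows, each a list of 6 numbers: the shift along the tool's x, y, z in mm, then the turn, a rotation vector about the tool's x, y, z in rad. In form: [[dx, dy, dz, rx, ry, rz], ...]. A call has exactly 5 rows; each row shifts and turns the commanded pose from where the row before left it, along the tool's axes as they then stand; what a row does not reach is not made up. A row lasts 1/8 s, in which the tool goes at most 62.5 mm and 10.7 degrees, less where a joint would pass 70% of its speed; a pose out of reach is approached as far as the arm can. A call is refused whole if a number of a shift passes 62.5 or a number of a turn 0.188, either way. A call with a gripper value outside its range is refused whole. "fingers" is the finger opening in mm, from 0 to 85.4, set as the call begins (left out, the last holds). The fingers move at their own pace and stop on an object; "grip_force" is the grip in N (left out, the last holds). Time passes only in rows, so rows that do not move let the fingers close, or fill a call up. It gives the time, the measured TCP pose, the force, the opening and the grip force at its end, in the units of the state.
- sense(): the state, without advancing time (a new reading comes with each control period).
- eyes.snapshot(name): name is "scene" or "top"; returns (picture, depth): 480x640x3 uint8, red, green, blue; 480x640 float32, mm along the optical axis (not along the pixel's ray), 0 where there is no reading.
- eyes.get_calibration(name): a dict with "intrinsics" (3x3 intrinsics, pixels), "R" (3x3) and "t" (3): a world point X has camera coordinates R X + t. Camera axes: x right, y down, z forward; pixel columns grow to the right and rows downward; lengths in mm; the calibration is good to about 2 mm. A picture is of the moment at which its call begins. get_calibration takes no time and is no camera call.
- job.hand_in(): hands the job in; it is judged then, once.
Trained networks look in the newest picture that a camera, given by its name, has taken for a name from the list of things; names that differ only in an ending like _2 or _b are one class to them, and where a whole thing is asked for, a point or a joint stands for the part that bears it (a point fixed in the world has none). Each returns a list of dicts, best first, with "confidence" (0 to 1); they miss things now and then, are a little off and sometimes report something else, mostly with a low value. They report only what shows in the picture. A call takes as long as a camera call.
- models.boxes_of(name, camera): "xyz" ([x, y, z] in mm, in world coordinates, good to about 4 mm: the middle of the surface that is visible of it).
- models.cut_out(name, camera): "pixels" (480x640 bool, what is visible of it).
- models.place_of(name, camera): "xyz" ([x, y, z] in mm, in world coordinates, good to about 4 mm: a listed point, or the origin of a listed thing).
The state is a dict: "time": time; "joint_pos": joint angles; "qd": joint speeds; "joint_efforts": joint torques, N m; "tool_pos": TCP position; "tcp_rot": TCP orientation; "ft_force": force on the tool from outside, world axes, zero at the start; "wrist_torque": the same for the moment, N m; "finger_gap": finger opening in mm; "grip_force": force on a finger pad.
Only numpy, scipy, OpenCV 4.12 (cv2) and the standard library are available. Lean on these libraries where they do the work, as an engineer would, in place of code of your own. Each camera call takes 0.05 s, during which the arm holds its last target. There are 200 camera calls.

## Working session

There is one attempt and no reset: what is moved stays moved. The work goes in short steps, Python scripts to look and compute and a tool call to move; the robot and the scene stay as the last step left them, time stands still between calls to the robot, and variables do not carry over. Pictures are saved under pics/ and viewed, at most 10 in all, crops included, and the job is handed in when it is done.

Besides the shell and the picture viewer there is one more tool, called after "Call:" by a JSON object that holds its "name" and its "arguments", one argument or row to a line. apply_moves: Moves the arm, as the interface text tells. Its arguments: {"type":"object","properties":{"rows":{"type":"array"},"fingers":{"type":"number"},"grip_force":{"type":"number"}},"required":["rows"]}

```bash
mkdir -p pics; python3 - <<'E'
from bench import sense, eyes, job, models
import cv2,numpy as np
s=sense();print(s['time'],s['tool_pos'],s['tcp_rot'],s['finger_gap'],s['ft_force'])
for c in ['scene','top']:
    p,d=eyes.snapshot(c);cv2.imwrite(f'pics/{c}0.png',p[:,:,::-1])
    for n in ['chute','end_stop','press_bar','rack','loose_player','bookend','pen_cup']:
        r=models.place_of(n,c)[:2]
        print(c,n,[(np.round(q['xyz']).tolist(),round(q['confidence'],2)) for q in r])
print(sense()['time'])
E
```

```text
0.0 [137.63125334 583.43270165 230.24890222] [-1.79893941e+02 -8.63309612e-03  1.66720434e+02] 85.55240652232038 [0.96142881 0.19541577 0.44626897]
scene chute [([522.0, -20.0, -1.0], 0.71)]
scene end_stop [([540.0, 106.0, 69.0], 0.85)]
scene press_bar [([445.0, -10.0, 116.0], 0.8)]
scene rack [([511.0, -131.0, 72.0], 0.56)]
scene loose_player [([422.0, 88.0, 67.0], 0.71)]
scene bookend [([489.0, -415.0, -1.0], 0.91), ([510.0, -128.0, 69.0], 0.61)]
scene pen_cup [([559.0, 430.0, 1.0], 0.57)]
top chute [([518.0, -18.0, 2.0], 0.7)]
top end_stop [([535.0, 108.0, 73.0], 0.92)]
top press_bar [([446.0, -10.0, 111.0], 0.88)]
top rack [([510.0, -125.0, 70.0], 0.7)]
top loose_player [([423.0, 88.0, 71.0], 0.59)]
top bookend [([492.0, -422.0, -0.0], 0.98)]
top pen_cup [([557.0, 427.0, 3.0], 0.9)]
0.8
```

View pics/scene0.png

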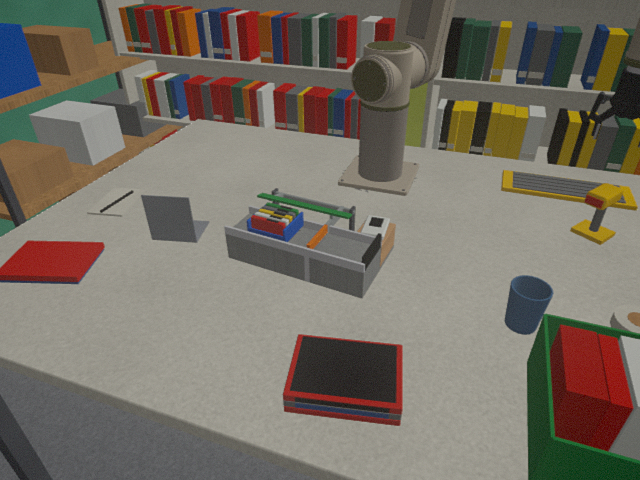

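View pics/top0.png

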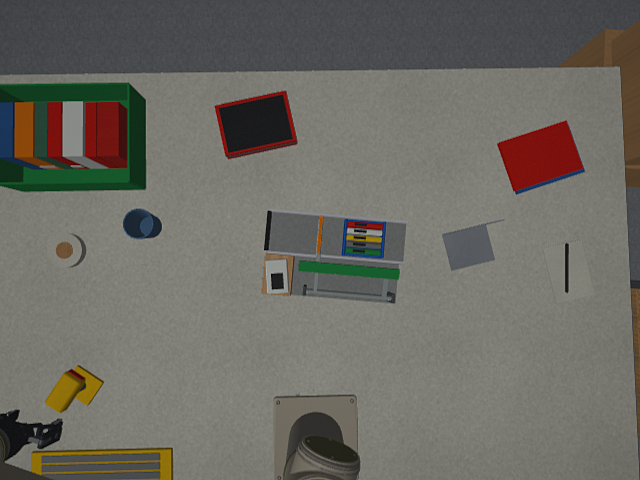

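The scene view shows the chute in the middle (columns 230–395). The blue rack is at about (275,222), the orange gate at (318,236) and the green bar runs from (260,196) to (352,212). In the top view, the gate is at (320,236), the rack spans columns 343–385, the bar is at (348,270) and the end stop at column 268. The networks' points agree with both pictures, so I'll refine the chute's yaw and the rack's rear face.

```bash
cat > h.py <<'E'
from bench import sense, eyes, job, models
import cv2,numpy as np
def world(c,d,m):
    K=eyes.get_calibration(c);k=K['intrinsics'];v,u=np.nonzero(m&(d>0));z=d[v,u]
    P=np.stack([(u-k[0][2])/k[0][0]*z,(v-k[1][2])/k[1][1]*z,z])
    return (np.array(K['R']).T@(P-np.array(K['t']).reshape(3,1))).T
def seg(p,lo,hi,box):
    h=cv2.cvtColor(p,cv2.COLOR_RGB2HSV);m=cv2.inRange(h,lo,hi)>0
    b=np.zeros_like(m);b[box[1]:box[3],box[0]:box[2]]=1
    return m&b
E
python3 - <<'E'
from h import *
p,d=eyes.snapshot('top')
B=(262,205,410,305)
for n,lo,hi,zr in [('green',(50,100,40),(80,255,255),(95,125)),('orange',(8,150,100),(22,255,255),(85,105)),('blue',(105,120,60),(125,255,255),(90,140))]:
    bx=B if n!='green' else (292,258,405,282)
    W=world('top',d,seg(p,lo,hi,bx)&~(False)) 
    W=W[(W[:,2]>zr[0])&(W[:,2]<zr[1])]
    r=cv2.minAreaRect(W[:,:2].astype(np.float32))
    print(n,len(W),np.round(W.mean(0)),[np.round(x,1) for x in r],np.round(np.median(W[:,2]),1))
    print(np.round(cv2.boxPoints(r)).tolist())
E
```

```text
green 997 [436. -86. 112.] [array([436.5, -86.5]), array([244.4,  24.4]), np.float64(83.8)] 112.2
[[411.0, -207.0], [435.0, -209.0], [462.0, 34.0], [438.0, 36.0]]
orange 114 [524. -18.  96.] [array([525.2, -18. ]), array([ 7.6, 89.2]), np.float64(83.9)] 95.6
[[480.0, -17.0], [569.0, -27.0], [570.0, -19.0], [481.0, -10.0]]
blue 306 [ 511. -124.  110.] [array([ 513. , -124.8]), array([99.7, 88.7]), np.float64(84.2)] 113.1
[[464.0, -170.0], [552.0, -179.0], [562.0, -80.0], [474.0, -71.0]]
```

```bash
cat >> h.py <<'E'
PHI=83.9
O=np.array([524.3,-18.])
cx=np.array([np.cos(np.radians(PHI)),np.sin(np.radians(PHI))]);cy=np.array([-cx[1],cx[0]])
def chute(): # TCP in chute axes, yaw error
    s=sense();r=np.array(s['tool_pos']);q=r[:2]-O
    return np.round([s['time'],q@cx,q@cy,r[2]],1),np.round(s['tcp_rot'],2),np.round(s['ft_force'],1),np.round(s['finger_gap'],1)
E
python3 - <<'E'
from h import *
T=O-180*cx+38*cy;n=20
a0,a1=np.arctan2(583.4,137.6),np.arctan2(T[1],T[0]);r0,r1=599.4,np.hypot(*T)
f=np.linspace(0,1,n+1);a=a0+(a1-a0)*f;r=r0+(r1-r0)*f
P=np.c_[r*np.cos(a),r*np.sin(a)];yaw=np.radians(166.72+(PHI-166.72)*f)
for i in range(n):
    D=P[i+1]-P[i];y=yaw[i]
    print(i,np.round([D@[np.cos(y),np.sin(y)],D@[np.sin(y),-np.cos(y)],0],1),round(yaw[i]-yaw[i+1],4))
print(T)
E
```

```text
0 [-51.4  -6.9   0. ] 0.0723
1 [-50.9  -7.6   0. ] 0.0723
2 [-50.4  -8.3   0. ] 0.0723
3 [-49.8  -9.    0. ] 0.0723
4 [-49.3  -9.7   0. ] 0.0723
5 [-48.8 -10.3   0. ] 0.0723
6 [-48.2 -11.    0. ] 0.0723
7 [-47.6 -11.6   0. ] 0.0723
8 [-47.1 -12.2   0. ] 0.0723
9 [-46.5 -12.8   0. ] 0.0723
10 [-45.9 -13.4   0. ] 0.0723
11 [-45.3 -14.    0. ] 0.0723
12 [-44.7 -14.5   0. ] 0.0723
13 [-44.1 -15.1   0. ] 0.0723
14 [-43.5 -15.6   0. ] 0.0723
15 [-42.9 -16.1   0. ] 0.0723
16 [-42.3 -16.6   0. ] 0.0723
17 [-41.6 -17.1   0. ] 0.0723
18 [-41.  -17.6   0. ] 0.0723
19 [-40.3 -18.    0. ] 0.0723
[ 467.38762528 -192.94279523]
```

Call:
{"name": "apply_moves", "arguments": {
  "rows": [
    [-51.4, -6.9, 0, 0, 0, 0.0723],
    [-50.9, -7.6, 0, 0, 0, 0.0723],
    [-50.4, -8.3, 0, 0, 0, 0.0723],
    [-49.8, -9.0, 0, 0, 0, 0.0723],
    [-49.3, -9.7, 0, 0, 0, 0.0723]
  ],
  "fingers": 60
}}

```text
time: 1.48
tool_pos: [356.6, 453.0, 231.3]
tcp_rot: [180.0, 0.0, 145.9]
ft_force: [1.0, 0.7, -0.3]
finger_gap: 60.1
grip_force: 0.0
```

Call:
{"name": "apply_moves", "arguments": {
  "rows": [
    [-48.8, -10.3, 0, 0, 0, 0.0723],
    [-48.2, -11, 0, 0, 0, 0.0723],
    [-47.6, -11.6, 0, 0, 0, 0.0723],
    [-47.1, -12.2, 0, 0, 0, 0.0723],
    [-46.5, -12.8, 0, 0, 0, 0.0723]
  ]
}}

```text
time: 2.1
tool_pos: [492.6, 251.1, 231.4]
tcp_rot: [180.0, 0.0, 125.1]
ft_force: [0.9, -0.3, 0.6]
finger_gap: 59.9
grip_force: 0.0
```

Call:
{"name": "apply_moves", "arguments": {
  "rows": [
    [-45.9, -13.4, 0, 0, 0, 0.0723],
    [-45.3, -14, 0, 0, 0, 0.0723],
    [-44.7, -14.5, 0, 0, 0, 0.0723],
    [-44.1, -15.1, 0, 0, 0, 0.0723],
    [-43.5, -15.6, 0, 0, 0, 0.0723]
  ]
}}

```text
time: 2.72
tool_pos: [528.7, 20.7, 231.4]
tcp_rot: [180.0, 0.0, 104.4]
ft_force: [1.2, -0.0, 0.3]
finger_gap: 60.0
grip_force: 0.0
```

Call:
{"name": "apply_moves", "arguments": {
  "rows": [
    [-42.9, -16.1, 0, 0, 0, 0.0723],
    [-42.3, -16.6, 0, 0, 0, 0.0723],
    [-41.6, -17.1, 0, 0, 0, 0.0723],
    [-41, -17.6, 0, 0, 0, 0.0723],
    [-40.3, -18, 0, 0, 0, 0.0723]
  ]
}}

```text
time: 3.35
tool_pos: [466.7, -193.8, 231.4]
tcp_rot: [180.0, 0.0, 83.7]
ft_force: [1.2, -0.3, -0.6]
finger_gap: 60.0
grip_force: 0.0
```

```bash
python3 -c "
from h import *
print(*chute())"
```

```text
[   3.4 -180.9   38.6  231.4] [1.7997e+02 1.0000e-02 8.3730e+01] [ 1.2 -0.3 -0.6] 60.0
```

Call:
{"name": "apply_moves", "arguments": {
  "rows": [
    [0, 0, 25, 0, 0, 0],
    [0, 0, 25, 0, 0, 0],
    [0, 0, 25, 0, 0, 0],
    [0, 0, 18, 0, 0, 0],
    [0, 0, 10, 0, 0, 0]
  ]
}}

```text
time: 3.98
tool_pos: [467.0, -192.2, 127.3]
tcp_rot: [-179.9, -0.0, 83.9]
ft_force: [-0.5, -0.0, -0.7]
finger_gap: 60.0
grip_force: 0.0
```

```bash
python3 -c "
from h import *
print(*chute())
a,_=eyes.snapshot('scene');b,_=eyes.snapshot('top')
a=cv2.resize(a[130:310,200:420],None,fx=3,fy=3)[:540]
b=cv2.resize(b[190:330,250:430],None,fx=3,fy=3)
cv2.imwrite('pics/s1.png',a[:,:,::-1]);cv2.imwrite('pics/t1.png',b[:,:,::-1])
"
```

```text
[   4.  -179.3   38.5  127.3] [-1.7995e+02 -2.0000e-02  8.3880e+01] [-0.5 -0.  -0.7] 60.0
```

View pics/s1.png

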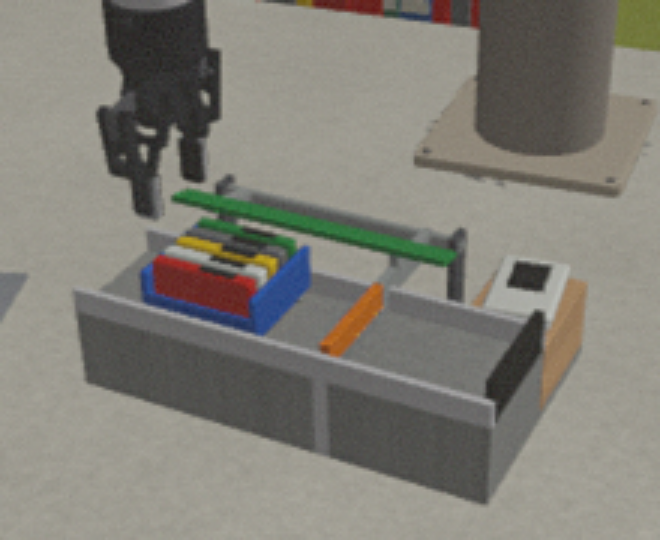

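View pics/t1.png

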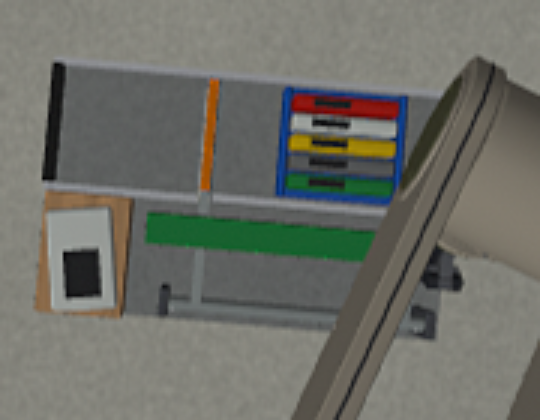

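The fingertips show at about (148,215) and (193,182) in the scene crop: one over the bar near its left end, the other behind the rack. I'll check that against a projection.

```bash
python3 -c "
from h import *
K=eyes.get_calibration('scene')
for x,y,z in [(-180,75,130),(-180,1,130),(-200,80,113),(-157,0,70)]:
    w=np.r_[O+x*cx+y*cy,z];c=np.array(K['R'])@w+np.array(K['t']);u=np.array(K['intrinsics'])@c;u=u[:2]/u[2]
    print((x,y,z),np.round((u-[200,130])*3))
"
```

```text
(-180, 75, 130) [195. 177.]
(-180, 1, 130) [145. 218.]
(-200, 80, 113) [179. 188.]
(-157, 0, 70) [175. 290.]
```

Call:
{"name": "apply_moves", "arguments": {
  "rows": [
    [0, 0, 4, 0, 0, 0],
    [0, 0, 4, 0, 0, 0],
    [0, 0, 4, 0, 0, 0],
    [0, 0, 4, 0, 0, 0],
    [0, 0, 0, 0, 0, 0]
  ]
}}

```text
time: 4.7
tool_pos: [467.0, -192.2, 111.8]
tcp_rot: [-180.0, -0.0, 83.9]
ft_force: [-0.2, 0.3, 0.4]
finger_gap: 59.8
grip_force: 0.0
```

Call:
{"name": "apply_moves", "arguments": {
  "rows": [
    [0, 0, 4, 0, 0, 0],
    [0, 0, 4, 0, 0, 0],
    [0, 0, 3, 0, 0, 0],
    [0, 0, 3, 0, 0, 0],
    [0, 0, 0, 0, 0, 0]
  ]
}}

```text
time: 5.32
tool_pos: [467.3, -192.5, 98.2]
tcp_rot: [180.0, 0.0, 83.9]
ft_force: [3.0, 0.2, 4.5]
finger_gap: 59.9
grip_force: 2.0
```

Call:
{"name": "apply_moves", "arguments": {
  "rows": [
    [0, 0, 3, 0, 0, 0],
    [0, 0, 3, 0, 0, 0],
    [0, 0, 3, 0, 0, 0],
    [0, 0, 2, 0, 0, 0],
    [0, 0, 0, 0, 0, 0]
  ]
}}

```text
time: 5.95
tool_pos: [467.6, -192.5, 87.3]
tcp_rot: [180.0, 0.0, 83.9]
ft_force: [4.5, -0.4, 5.5]
finger_gap: 60.0
grip_force: 2.8
```

Call:
{"name": "apply_moves", "arguments": {
  "rows": [
    [0, 0, 2, 0, 0, 0],
    [0, 0, 1, 0, 0, 0],
    [0, 0, 1, 0, 0, 0],
    [0, 0, 1, 0, 0, 0],
    [0, 0, 0, 0, 0, 0]
  ]
}}

```text
time: 6.58
tool_pos: [467.8, -192.5, 82.6]
tcp_rot: [179.9, 0.0, 83.9]
ft_force: [4.5, -0.3, 5.2]
finger_gap: 60.2
grip_force: 3.0
```

```bash
python3 -c "
from h import *
print(*chute())
a,d=eyes.snapshot('scene')
a=cv2.resize(a[160:310,200:420],None,fx=3,fy=3)
cv2.imwrite('pics/s2.png',a[:,:,::-1])
"
```

```text
[   6.6 -179.5   37.6   82.6] [1.7994e+02 1.0000e-02 8.3870e+01] [ 4.5 -0.3  5.2] 60.2
```

View pics/s2.png

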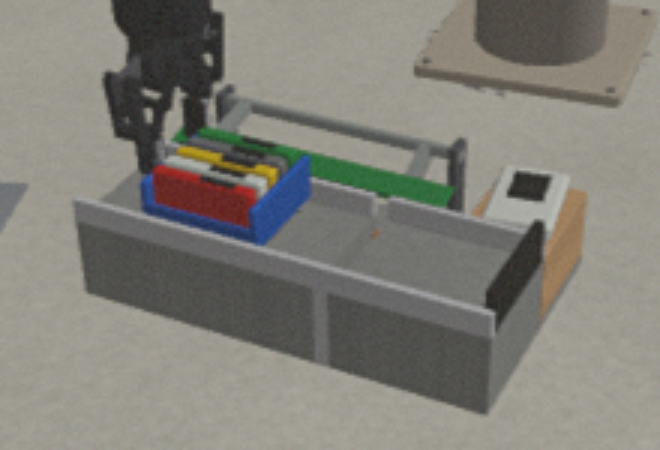

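The picture shows the gate nearly sunk, with only a speck of orange left at (376,232). I'll press on until I reach the stop.

Call:
{"name": "apply_moves", "arguments": {
  "rows": [
    [0, 0, 1, 0, 0, 0],
    [0, 0, 1, 0, 0, 0],
    [0, 0, 1, 0, 0, 0],
    [0, 0, 0.5, 0, 0, 0],
    [0, 0, 0, 0, 0, 0]
  ]
}}

```text
time: 7.25
tool_pos: [468.2, -192.6, 81.2]
tcp_rot: [179.9, 0.0, 83.9]
ft_force: [-1.1, 3.2, 23.2]
finger_gap: 59.7
grip_force: 10.9
```

Call:
{"name": "apply_moves", "arguments": {
  "rows": [
    [0, 0, -1.2, 0, 0, 0],
    [2, 0, 0, 0, 0, 0],
    [2, 0, 0, 0, 0, 0],
    [2, 0, 0, 0, 0, 0],
    [2, 0, 0, 0, 0, 0]
  ]
}}

```text
time: 7.88
tool_pos: [469.0, -186.4, 81.7]
tcp_rot: [179.9, 0.2, 83.9]
ft_force: [1.3, -7.6, 11.4]
finger_gap: 59.9
grip_force: 6.0
```

Call:
{"name": "apply_moves", "arguments": {
  "rows": [
    [3, 0, -0.2, 0, 0, 0],
    [3, 0, 0, 0, 0, 0],
    [3, 0, 0, 0, 0, 0],
    [3, 0, 0, 0, 0, 0],
    [3, 0, 0, 0, 0, 0]
  ]
}}

```text
time: 8.5
tool_pos: [470.5, -171.7, 81.8]
tcp_rot: [179.9, 0.2, 83.9]
ft_force: [1.1, -7.8, 11.9]
finger_gap: 60.4
grip_force: 6.5
```

```bash
python3 -c "
from h import *
print(*chute())
a,d=eyes.snapshot('scene')
a=cv2.resize(a[160:310,200:420],None,fx=3,fy=3)
cv2.imwrite('pics/s3.png',a[:,:,::-1])
p,d=eyes.snapshot('top')
W=world('top',d,seg(p,(105,120,60),(125,255,255),(262,205,410,305)));W=W[(W[:,2]>100)&(W[:,2]<140)]
q=(W[:,:2]-O);print('rack x',np.percentile(q@cx,[1,99]),len(W))
"
```

```text
[   8.5 -158.5   37.2   81.8] [179.88   0.22  83.86] [ 1.1 -7.8 11.9] 60.4
rack x [-141.11379386  -45.33335874] 129
```

View pics/s3.png

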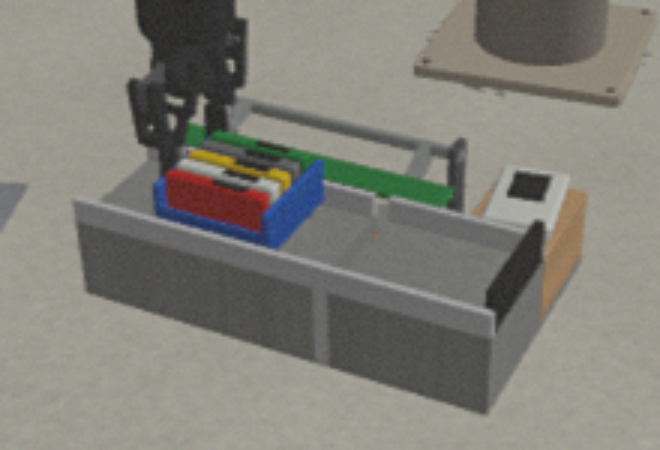

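The rack has moved about 12 mm and its front is now at about x −45. One orange speck remains at (376,232), so I'll check the gate angle from the depth of the bar and gate before crossing.

```bash
python3 -c "
from h import *
for c,gb,ob in [('top',(292,258,372,282),(312,210,328,262)),('scene',(300,205,360,235),(310,225,335,250))]:
    p,d=eyes.snapshot(c)
    W=world(c,d,seg(p,(50,100,40),(80,255,255),gb));q=W[:,:2]-O;y=q@cy
    k=(y>55)&(y<95);A=np.polyfit(y[k],W[k,2],1);print(c,'bar slope rad',np.arctan(A[0]),'z at 75',np.polyval(A,75),k.sum())
    W=world(c,d,seg(p,(5,120,80),(25,255,255),ob));q=W[:,:2]-O
    print(np.round(np.c_[q@cx,q@cy,W[:,2]])[:8])
"
```

```text
top bar slope rad 0.012102690101043012 z at 75 86.53170919993181 602
[[  3. -31.  26.]
 [  0. -31.  26.]
 [ -2. -32.  23.]
 [  2. -29.  22.]
 [ -0. -29.  21.]
 [ -3. -29.  27.]
 [  2. -26.  31.]
 [ -0. -26.  26.]]
scene bar slope rad 0.13569251246110633 z at 75 86.02483977062111 290
[]
```

Call:
{"name": "apply_moves", "arguments": {
  "rows": [
    [4, 0, 0, 0, 0, 0],
    [4, 0, 0, 0, 0, 0],
    [4, 0, 0, 0, 0, 0],
    [4, 0, 0, 0, 0, 0],
    [0, 0, 0, 0, 0, 0]
  ]
}}

```text
time: 9.32
tool_pos: [472.3, -155.3, 81.7]
tcp_rot: [179.9, 0.2, 83.9]
ft_force: [1.7, -6.0, 11.5]
finger_gap: 59.8
grip_force: 5.9
```

The bar is at z ≈ 86.5 mm, so it is fully down, and the gate sits well below the deck. I'll push on.

Call:
{"name": "apply_moves", "arguments": {
  "rows": [
    [6, 0, 0, 0, 0, 0],
    [8, 0, 0, 0, 0, 0],
    [8, 0, 0, 0, 0, 0],
    [8, 0, 0, 0, 0, 0],
    [8, 0, 0, 0, 0, 0]
  ]
}}

```text
time: 9.95
tool_pos: [476.4, -117.8, 81.7]
tcp_rot: [179.9, 0.2, 83.9]
ft_force: [1.6, -9.0, 11.6]
finger_gap: 60.0
grip_force: 6.7
```

Call:
{"name": "apply_moves", "arguments": {
  "rows": [
    [8, 0, 0, 0, 0, 0],
    [8, 0, 0, 0, 0, 0],
    [8, 0, 0, 0, 0, 0],
    [8, 0, 0, 0, 0, 0],
    [8, 0, 0, 0, 0, 0]
  ]
}}

```text
time: 10.58
tool_pos: [480.7, -78.0, 81.7]
tcp_rot: [179.9, 0.2, 83.9]
ft_force: [0.5, -9.3, 11.5]
finger_gap: 60.2
grip_force: 6.9
```

```bash
python3 -c "
from h import *
print(*chute())
p,d=eyes.snapshot('top')
W=world('top',d,seg(p,(105,120,60),(125,255,255),(262,205,410,305)));W=W[(W[:,2]>100)&(W[:,2]<140)]
q=(W[:,:2]-O);print('rack x',np.percentile(q@cx,[1,99]),len(W))
"
```

```text
[ 10.6 -64.3  37.   81.7] [179.86   0.21  83.86] [ 0.5 -9.3 11.5] 60.2
rack x [-2.20879546 48.20498665] 97
```

Call:
{"name": "apply_moves", "arguments": {
  "rows": [
    [8, 0, 0, 0, 0, 0],
    [8, 0, 0, 0, 0, 0],
    [8, 0, 0, 0, 0, 0],
    [8, 0, 0, 0, 0, 0],
    [8, 0, 0, 0, 0, 0]
  ]
}}

```text
time: 11.25
tool_pos: [485.0, -38.2, 81.7]
tcp_rot: [179.9, 0.2, 83.9]
ft_force: [1.9, -9.1, 12.4]
finger_gap: 60.0
grip_force: 7.1
```

Call:
{"name": "apply_moves", "arguments": {
  "rows": [
    [8, 0, 0, 0, 0, 0],
    [7, 0, 0, 0, 0, 0],
    [5, 0, 0, 0, 0, 0],
    [4, 0, 0, 0, 0, 0],
    [3, 0, 0, 0, 0, 0]
  ]
}}

```text
time: 11.88
tool_pos: [488.0, -11.4, 81.7]
tcp_rot: [179.9, 0.2, 83.9]
ft_force: [0.9, -10.1, 13.1]
finger_gap: 59.9
grip_force: 7.1
```

Call:
{"name": "apply_moves", "arguments": {
  "rows": [
    [2, 0, 0, 0, 0, 0],
    [2, 0, 0, 0, 0, 0],
    [1, 0, 0, 0, 0, 0],
    [1, 0, 0, 0, 0, 0],
    [1, 0, 0, 0, 0, 0]
  ]
}}

```text
time: 12.5
tool_pos: [488.7, -4.6, 81.7]
tcp_rot: [179.9, 0.2, 83.9]
ft_force: [1.4, -10.1, 12.9]
finger_gap: 60.0
grip_force: 7.2
```

Call:
{"name": "apply_moves", "arguments": {
  "rows": [
    [1, 0, 0, 0, 0, 0],
    [1, 0, 0, 0, 0, 0],
    [1, 0, 0, 0, 0, 0],
    [0.5, 0, 0, 0, 0, 0],
    [0, 0, 0, 0, 0, 0]
  ]
}}

```text
time: 13.12
tool_pos: [489.1, -2.5, 81.7]
tcp_rot: [179.8, 0.3, 83.8]
ft_force: [0.8, -17.3, 12.4]
finger_gap: 60.0
grip_force: 11.1
```

Call:
{"name": "apply_moves", "arguments": {
  "rows": [
    [0.7, 0, 0, 0, 0, 0],
    [0, 0, 0, 0, 0, 0],
    [0, 0, 0, 0, 0, 0],
    [0, 0, 0, 0, 0, 0],
    [0, 0, 0, 0, 0, 0]
  ]
}}

```text
time: 13.75
tool_pos: [489.2, -2.4, 81.7]
tcp_rot: [179.8, 0.4, 83.8]
ft_force: [0.8, -19.8, 11.9]
finger_gap: 59.8
grip_force: 12.7
```

```bash
python3 -c "
from h import *
print(*chute())
a,d=eyes.snapshot('scene')
a=cv2.resize(a[160:310,200:420],None,fx=3,fy=3)
cv2.imwrite('pics/s4.png',a[:,:,::-1])
b,d=eyes.snapshot('top')
b=cv2.resize(b[190:330,250:430],None,fx=3,fy=3)
cv2.imwrite('pics/t4.png',b[:,:,::-1])
"
```

```text
[13.8 11.8 36.5 81.7] [179.84   0.36  83.77] [  0.8 -19.8  11.9] 59.8
```

View pics/s4.png

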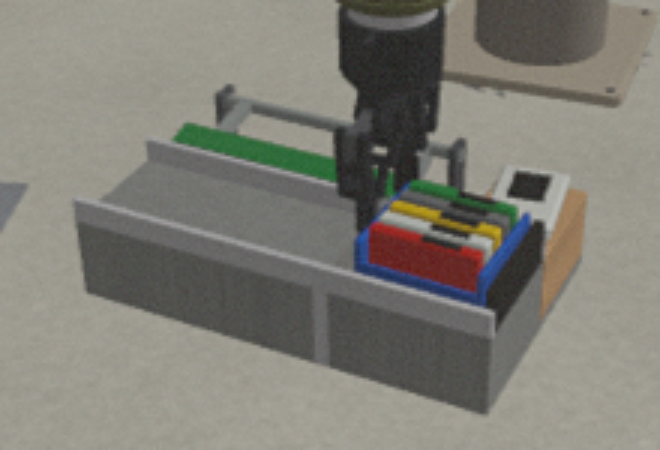

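View pics/t4.png

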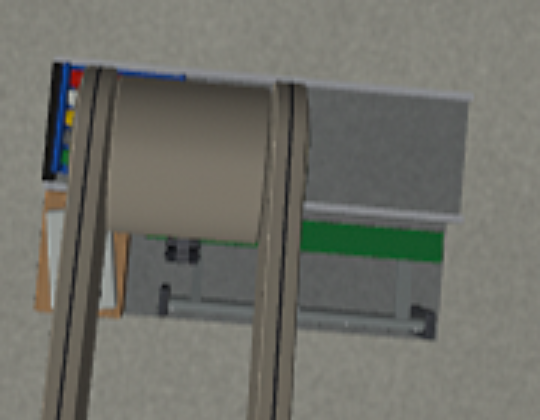

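The rack's front plate is against the black end stop: (530,240) in the scene crop and column 60 in the top crop, and it sits square. Next I'll ease the finger back off the plate, then lift straight up so the gate follows the bar.

Call:
{"name": "apply_moves", "arguments": {
  "rows": [
    [-1, 0, 0, 0, 0, 0],
    [-1, 0, 0, 0, 0, 0],
    [-1, 0, 0, 0, 0, 0],
    [-1.5, 0, 0, 0, 0, 0],
    [-1.5, 0, 0, 0, 0, 0]
  ]
}}

```text
time: 14.48
tool_pos: [488.8, -3.5, 81.7]
tcp_rot: [179.8, -0.1, 83.8]
ft_force: [3.6, 5.9, 11.8]
finger_gap: 59.8
grip_force: 6.4
```

Call:
{"name": "apply_moves", "arguments": {
  "rows": [
    [0, 0, -2, 0, 0, 0],
    [0, 0, -4, 0, 0, 0],
    [0, 0, -4, 0, 0, 0],
    [0, 0, -4, 0, 0, 0],
    [0, 0, -4, 0, 0, 0]
  ]
}}

```text
time: 15.1
tool_pos: [486.3, -4.1, 97.7]
tcp_rot: [-179.8, 0.0, 83.9]
ft_force: [-1.5, 1.0, 3.4]
finger_gap: 59.8
grip_force: 1.6
```

Call:
{"name": "apply_moves", "arguments": {
  "rows": [
    [0, 0, -4, 0, 0, 0],
    [0, 0, -4, 0, 0, 0],
    [0, 0, -6, 0, 0, 0],
    [0, 0, -10, 0, 0, 0],
    [0, 0, -15, 0, 0, 0]
  ]
}}

```text
time: 15.72
tool_pos: [487.4, -4.3, 137.8]
tcp_rot: [-180.0, 0.0, 83.9]
ft_force: [-0.3, -0.2, 0.4]
finger_gap: 60.1
grip_force: 0.0
```

Call:
{"name": "apply_moves", "arguments": {
  "rows": [
    [0, 0, -25, 0, 0, 0],
    [0, 0, -30, 0, 0, 0],
    [0, 0, -30, 0, 0, 0],
    [0, 0, -20, 0, 0, 0],
    [0, 0, 0, 0, 0, 0]
  ]
}}

```text
time: 16.35
tool_pos: [488.6, -4.4, 244.3]
tcp_rot: [179.8, 0.0, 83.9]
ft_force: [-0.2, -0.5, 0.1]
finger_gap: 60.2
grip_force: 0.0
```

Call:
{"name": "apply_moves", "arguments": {
  "rows": [
    [-30, 0, 0, 0, 0, 0],
    [-40, 0, 0, 0, 0, 0],
    [-40, 0, 0, 0, 0, 0],
    [-40, 0, 0, 0, 0, 0],
    [-30, 0, 0, 0, 0, 0]
  ]
}}

```text
time: 16.98
tool_pos: [467.2, -184.5, 240.4]
tcp_rot: [-179.9, -0.0, 83.8]
ft_force: [0.4, 0.6, 0.1]
finger_gap: 60.3
grip_force: 0.0
```

```bash
python3 -c "
from h import *
print(*chute())
a,d=eyes.snapshot('scene')
for n in ['rack','loose_player','bookend','pen_cup']:print(n,[np.round(q['xyz']) for q in models.place_of(n,'scene')[:1]])
a=cv2.resize(a[130:310,200:420],None,fx=3,fy=3)
cv2.imwrite('pics/s5.png',a[:,:,::-1])
p,d=eyes.snapshot('top')
for n,lo,hi,zr in [('orange',(8,150,100),(22,255,255),(20,105)),('blue',(105,120,60),(125,255,255),(90,140))]:
    W=world('top',d,seg(p,lo,hi,(262,205,410,257)));W=W[(W[:,2]>zr[0])&(W[:,2]<zr[1])];q=W[:,:2]-O
    print(n,len(W),np.percentile(q@cx,[1,99]),np.percentile(q@cy,[1,99]),np.median(W[:,2]))
"
```

```text
[  17.  -171.6   39.   240.4] [-1.7987e+02 -4.0000e-02  8.3820e+01] [0.4 0.6 0.1] 60.3
rack [array([531.,  55.,  67.])]
loose_player [array([422.,  88.,  70.])]
bookend [array([ 489., -415.,    2.])]
pen_cup [array([560., 427.,   0.])]
orange 115 [-3.70992848  3.82443378] [-43.39172151  43.64482337] 95.36390291901921
blue 275 [ 24.3729542  125.11733102] [-45.87716218  42.33450771] 113.85422671028974
```

View pics/s5.png

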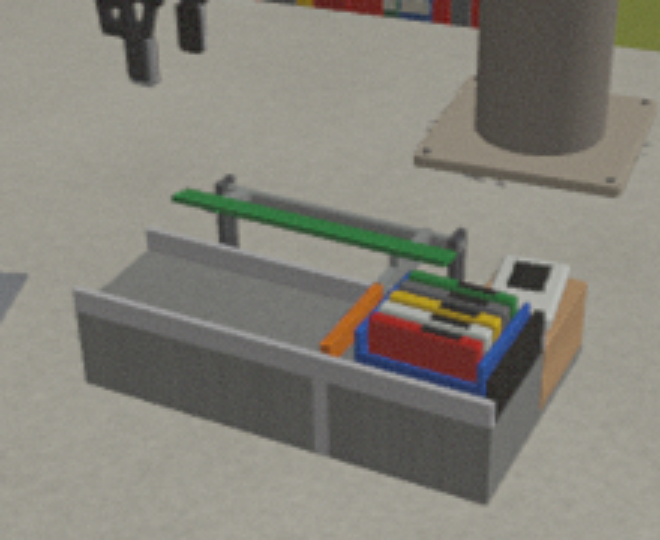

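The rack is home, spanning x 24–125 mm at (440,330). The gate is shut behind it with its top at 95 mm, at (350,318). The loose player, bookend and cup haven't moved, and the gripper is clear of everything.

```bash
python3 -c "
from bench import job
print(job.hand_in())"
```

```text
the job is handed in; nothing more can be done
None
```

I pushed the rack home against the end stop with the gate held down, let the gate spring shut behind it, and left the loose player, bookend and cup where they were; the job was handed in at about 17 s of the 48 s allowed.

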